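# Couple the draw link to a lens carriage

### The arm

A 7-joint arm with a two-finger parallel gripper is mounted at the origin on the work surface. World frame = base frame: x ahead of the robot, y to its left, z up, the work surface at z = 0. Lengths are in m, angles in rad, forces in N, time in s.
With the tool pointing down it reaches from about 0.35 to 0.9 m from the base axis. Payload 8.1 kg.
Tool frame: the origin (TCP) lies on the mounting face of the last link; the fingertips stand 178 mm ahead of it and the grasp point (between the pads) lies 159 mm ahead of it; z points along the fingers, y is the line along which they close (so a half turn about z gives the same grasp; the last joint's range is limited). The gripper opens to 92 mm and grips with 3 to 60 N. Pads are 19 mm wide; open, the fingers measure 130 mm over their backs; the gripper's body (75 mm by 190 mm) begins 47 mm behind the grasp point.
Start: joints at [1.125, 0.434, 0.025, 1.573, -0.012, 1.134, -0.075], TCP at [0.21, -0.589, 0.405] pointing down, gripper open.
Joint ranges: [-2.62, 2.62], [-0.44, 2.09], [-1.27, 1.32], [0.08, 2.57], [-1.32, 4.46], [0.12, 2], [-2.74, 2.74]. Speed limits (rad/s): [2.22, 2.22, 3.01, 3.01, 3.14, 3.14, 3.14].

### API

Orientations are given as a unit quaternion [x, y, z, w].
In Python, from plant import manip gives the robot as it stands. The module is installed in compiled form; this text tells all that it offers. Calls block until the motion is done:
- manip.goto(position, orientation): joint-space move of the TCP to a pose.
- manip.move_linear(position, rotation=None, max_speed=0.15, contact_N=None): straight line of the TCP; rotation=None keeps the orientation; max_speed is the mean speed in m/s. With contact_N (N) it stops when the force on the tool has changed by that much, and returns True; else False.
- manip.move_j(angles): joint-space move.
- manip.set_gripper(opening, force=None): opening from 0.0 (shut) to 1.0 (fully open); force is the grip in N (None keeps the last); returns when the fingers have stopped.
- manip.sleep(seconds).
- manip.ik(position, orientation): joint angles nearest the present ones, or None.
- manip.get_state(): the state.
- manip.camera(name): name is "scene" or "top" or "wrist"; returns the picture (400x640x3 uint8, blue, green, red); there is no depth.
- manip.calibration(name): a dict with "intrinsics" (3x3 intrinsics, pixels), "k1" (the pictures are not rectified: a ray, as slopes to the right and down, at radius r is drawn at 1 + k1 r^2 times it, then the intrinsics apply), "camera_from_world" (4x4, takes a point from world to camera coordinates). Camera axes: x right, y up, looking along -z (the intrinsics and any distortion apply to the point x, -y, -z); pixel columns grow to the right and rows downward; lengths in m; the calibration is good to about 2 mm. A picture is of the moment at which its call begins: read the wrist's pose just before it. calibration takes no time and is no camera call; for the wrist camera it gives the pose at the moment of the call.
A pose or a line that the arm cannot do raises manip.PlanningError and nothing moves.
- manip.close_job(): hands the job in; it is judged then, once.
Trained networks look in the newest picture that a camera, given by its name, has taken for a name from the list of things; names that differ only in an ending like _2 or _b are one class to them, and where a whole thing is asked for, a point or a joint stands for the part that bears it (a point fixed in the world has none). Each returns a list of dicts, best first, with "conf" (0 to 1); they miss things now and then, are a little off and sometimes report something else, mostly with a low value. They report only what shows in the picture. A call takes as long as a camera call. They do not tell look-alikes from the thing itself.
- manip.silhouettes(name, camera): "mask" (400x640 bool, what is visible of it) and "rect" ([centre column, centre row, width, height] in pixels, round what is visible of it).
- manip.tip_of(name, camera): "xy" ([column, row] in pixels: a listed point, or the origin of a listed thing).
The state is a dict: "time_s": time; "q": joint angles; "qvel": joint speeds; "joint_torque": joint torques, N m; "tool_pos": TCP position; "tcp_rot": TCP orientation; "ft_force": force on the tool from outside, world axes, zero at the start; "wrist_torque": the same for the moment, N m; "gripper_width": opening from 0.0 (shut) to 1.0 (fully open); "grip_force": force on a finger pad.
Only numpy, scipy, OpenCV 4.12 (cv2) and the standard library are available. Lean on these libraries where they do the work, as an engineer would, in place of code of your own. Each camera call takes 0.05 s, during which the arm holds its last target. There are 200 camera calls.

### The job

Couple the blue-handled draw link to the lens carriage: push its hook along the rail onto the carriage's brass pin until the red safety latch flips shut behind the pin (the carriage first runs back to its far stop). Then, with the link, draw the carriage gently all the way to its front stop and tug it there with about 12 N for a second to prove that the latch holds, and leave the link coupled, lying flat and let go. Never load the carriage with more than about 16 N nor touch it with the robot itself, and leave everything else on the bench where it is.

Things in the scene. Friction and masses are not known exactly. Their poses are not given: they have to be found in the camera images.
- link: Draw link: aluminium bar hook, blue handle, red latch, about 0.32 kg. Origin on its underside, below the handle's centre; x to the hook's mouth, z up. Handle: 20 x 20 mm block, 18 to 59 mm above the origin, sides along x and y. Steel foot below, x = -30 to +42 mm, 30 mm wide; above it a plate 8 to 18 mm above the origin, reaching x = +124 mm and 26 mm to either side at the hook.
- seat (a point): In the link: the pin's axis when the pin is bottomed in the throat; 75 mm ahead of the handle, 13 mm above the link's underside (mid plate); axes as the link's. The mouth, flared to about 40 mm, tip 49 mm ahead, narrows to a 15 mm throat. The latch has shut by the time the pin is within 3 mm of the seat; the coupled pin then has play from x = 0 to +10 mm in this frame.
- latch (a joint): Red sprung safety latch, hinged on the left (+y) jaw, across the mouth 17 to 24 mm ahead of the seat: 0 = shut (it cannot swing outwards), up to 1.1 rad = swung inwards. Passing the pin, it resists the push with less than about 10 N, then springs shut by itself. A small red tail on top of the jaw turns with it.
- rail: Fixed rail: aluminium bed, 60 mm wide, top 14 mm above its origin and 26 mm above the bench. Origin at its underside, below the carriage's origin when that is at its front stop; x points along the travel, from front stop to far stop; the bed runs from x = -180 to +210 mm. The link's foot slides on the bed.
- carriage: Lens carriage; its origin is at rail x = 0 at the front stop (yellow blocks) and 55 mm at the far stop, and it stays where left (sliding resistance about 2.5 N). Origin on the rail's top, below the slot's middle; x as the rail's. Steel tongue 16 mm wide, 6 mm high, x = -22 to +64 mm; black block at x = 64 to 140 mm; lens in a 62 mm ring at x = 100 mm, 136 mm high.
- slot (a point): On the carriage: the middle of the pin's slot in the tongue, 13 mm above the rail's top. The upright brass pin, 12 mm in diameter, is clamped fast anywhere up to 7.5 mm from here, along the rail; that offset is not measured. Its head, 26 mm wide, spans 21.5 to 27.5 mm above the rail's top, so the hook can only come on along the rail, its plate between tongue and head.
- plain_link: A similar link with a yellow handle, steel hook and no latch: not wanted, leave it. Origin and size as for the draw link.
- lens_stand: Loose lens on a post with a 70 x 50 mm steel foot, 155 mm tall; origin under the foot. Leave it.
- mirror_stand: Loose mirror mount on a post with a 70 x 50 mm steel foot, 147 mm tall; origin under the foot. Leave it.
- lens_cell: Loose black ring, 51 mm across, 12 mm high; origin under its centre. Leave it.
- optics_case: Loose white case 70 x 70 x 22 mm; origin under its centre. Leave it.
- driver: Loose orange screwdriver, 160 mm long, lying. Leave it.
- clamp_fork: Loose steel clamping fork, 90 mm long, 20 mm high, lying. Leave it.
There are look-alikes about, which are no part of the job. What is shaped like the link but green or pink is not meant.

How it is judged:
On the way, in this order (a step that is already met when the one before it is completed fails the run):
1. the hook is on the pin with the latch shut behind it (x of slot in the frame of seat between -0.014 and 0.0195 m and y of slot in the frame of seat between -0.007 and 0.007 m and z of slot in the frame of seat between -0.007 and 0.007 m and value of joint latch below 0.12 rad), for 0.2 s.
2. the carriage, drawn to its front stop by the coupled link, is tugged there with at least 8 N (all of step 1 and x of carriage in the frame of rail below 0.004 m and contact force between link and carriage above 8 N), for 0.3 s.
At the end, for the whole second after the job is handed in: The carriage's slot is within -14 to +19.5 mm of the seat along the link, 7 mm across it and 7 mm in height (the pin is in the hook, wherever it is clamped), the latch is shut (below 0.12 rad), the carriage is within 4 mm of its front stop, and the link lies flat (within 0.1 rad), at rest (all of step 1 and x of carriage in the frame of rail below 0.004 m and angle between link's own z axis and vertical below 0.1 rad and linear speed of each of link, carriage below 0.02 m/s); the robot touches nothing.
It fails at once if the link presses or pulls on the carriage with more than 18 N (contact force between link and carriage above 18 N).
It fails at once if the robot itself touches the carriage (contact force between any of the fingers, the arm and carriage above 1 N).
It fails at once if the carriage is slammed along faster than 0.2 m/s (linear speed of carriage above 0.2 m/s).
It fails at once if something else on the bench is moved by more than 20 mm (distance of any of plain_link, lens_stand, mirror_stand, lens_cell, optics_case, driver, clamp_fork from where it was at the start of the episode above 0.02 m).
It also fails if it takes over 61 s, if anything falls off the work surface, if the arm or the gripper's body presses on something with over 40 N, if the wrist force passes 120 N, or if a joint passes its speed limit or range.

## Working session

There is one attempt and no reset: what is moved stays moved. The work goes in short steps, each a Python script; the robot and the scene stay as the last script left them, time stands still between calls to the robot, and variables do not carry over. Pictures are saved under pics/ and viewed, at most 10 in all, crops included, and the job is handed in when it is done.

```bash
mkdir -p pics
cat > h.py <<'E'
import numpy as np, cv2
from plant import manip
def ray(cam,px,cal=None):
    c=cal or manip.calibration(cam);K=np.array(c["intrinsics"]);T=np.array(c["camera_from_world"])
    d=np.array([(px[0]-K[0,2])/K[0,0],(px[1]-K[1,2])/K[1,1]]);u=d.copy()
    for _ in range(20): u=d/(1+c["k1"]*(u@u))
    R=T[:3,:3]; return -R.T@T[:3,3], R.T@np.array([u[0],-u[1],-1])
def at_z(cam,px,z,cal=None):
    o,d=ray(cam,px,cal); return o+d*(z-o[2])/d[2]
def proj(cam,p,cal=None):
    c=cal or manip.calibration(cam);K=np.array(c["intrinsics"]);T=np.array(c["camera_from_world"])
    q=T[:3,:3]@np.array(p)+T[:3,3];u=np.array([q[0],-q[1]])/-q[2];u=u*(1+c["k1"]*(u@u))
    return K[:2,:2]@u+K[:2,2]
E
python3 - <<'E'
from h import *
np.set_printoptions(precision=4,suppress=True)
s=manip.get_state();print(s["time_s"],s["tcp_rot"],s["ft_force"],s["gripper_width"])
for cam in("top","scene"):
    im=manip.camera(cam);cv2.imwrite(f"pics/{cam}0.png",im)
    c=manip.calibration(cam);print(cam,c["k1"],ray(cam,(320,200))[0])
    for n,z in(("link",.0),("plain_link",0),("rail",.012),("carriage",.026),("slot",.039),("seat",.013),("lens_stand",0),("mirror_stand",0),("lens_cell",0),("optics_case",0),("driver",0),("clamp_fork",0)):
        print(n,[(np.round(d["xy"]),round(d["conf"],2),at_z(cam,d["xy"],z)[:2]) for d in manip.tip_of(n,cam)])
E
```

```text
0.0 [ 0.9854  0.1705 -0.0002 -0.0008] [0.0747 0.048  1.0055] 0.9998083417940307
top -0.04376852302743435 [0.2757 0.0233 1.2695]
link [(array([240., 297.]), 0.87, array([0.2457, 0.2517])), (array([456., 332.]), 0.64, array([ 0.1358, -0.321 ])), (array([381., 222.]), 0.55, array([ 0.4359, -0.1378])), (array([354., 210.]), 0.17, array([ 0.472 , -0.0653]))]
plain_link []
rail [(array([302., 157.]), 0.77, array([0.6254, 0.0748])), (array([296., 156.]), 0.38, array([0.6309, 0.0929]))]
carriage [(array([296., 154.]), 0.6, array([0.631 , 0.0926]))]
slot [(array([296., 160.]), 0.71, array([0.611, 0.09 ]))]
seat [(array([356., 210.]), 0.91, array([ 0.4701, -0.0698])), (array([216., 314.]), 0.73, array([0.2024, 0.3152])), (array([444., 306.]), 0.58, array([ 0.2067, -0.2907])), (array([303., 217.]), 0.42, array([0.4566, 0.0756]))]
lens_stand [(array([179., 197.]), 0.65, array([0.5246, 0.426 ]))]
mirror_stand [(array([448., 129.]), 0.97, array([ 0.698 , -0.3444]))]
lens_cell [(array([459., 181.]), 0.74, array([ 0.545, -0.361]))]
optics_case [(array([415., 118.]), 0.89, array([ 0.7341, -0.2501]))]
[... 636 characters left out ...]
ay([0.6297, 0.0917]))]
seat [(array([284., 231.]), 0.76, array([ 0.4488, -0.0464])), (array([146., 264.]), 0.7, array([ 0.2131, -0.3033])), (array([275., 141.]), 0.64, array([0.2008, 0.3091]))]
lens_stand [(array([381., 151.]), 0.74, array([0.5219, 0.4336]))]
mirror_stand [(array([312., 367.]), 0.61, array([ 0.6933, -0.3489]))]
lens_cell [(array([252., 340.]), 0.6, array([ 0.5521, -0.3524]))]
optics_case [(array([356., 329.]), 0.61, array([ 0.7314, -0.2247])), (array([426., 165.]), 0.49, array([0.6737, 0.4221]))]
driver [(array([423., 255.]), 0.86, array([0.788 , 0.0477])), (array([307., 204.]), 0.58, array([0.4402, 0.089 ]))]
clamp_fork [(array([426., 166.]), 0.68, array([0.6764, 0.4198]))]
```

View pics/top0.png

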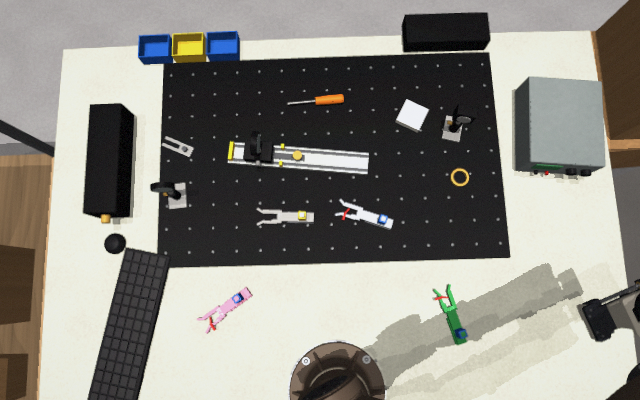

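View pics/scene0.png

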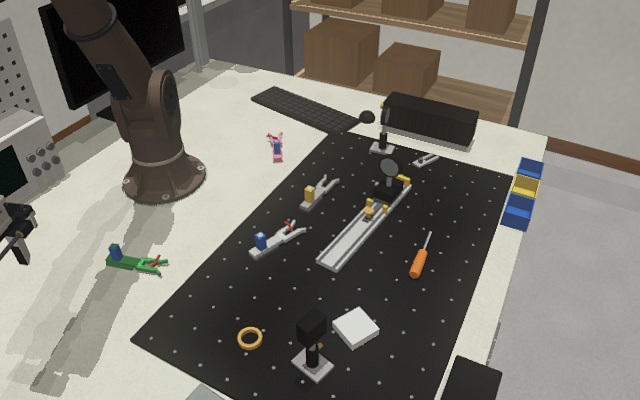

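The pictures show four link-shaped things, in top-view pixels: pink at (228,308), green at (452,315), yellow-handled at (290,216) and aluminium with blue handle and red latch at (368,215). Only the last one fits the description. The pin is at (297,156) on the rail, and the carriage block lies to its left, so rail +x points roughly along world +y. I'll confirm the link in a crop and triangulate.

Run:
```python
from h import *
np.set_printoptions(precision=4,suppress=True)
t=cv2.imread("pics/top0.png");s=cv2.imread("pics/scene0.png")
a=cv2.resize(t[185:245,325:405],None,fx=5,fy=5,interpolation=2);b=cv2.resize(s[205:265,240:320],None,fx=5,fy=5,interpolation=2)
c=cv2.resize(t[125:185,220:380],None,fx=5,fy=5,interpolation=2)
cv2.imwrite("pics/crop0.png",np.vstack([np.hstack([a,b]),c]))
def tri(p,q):
    (o1,d1),(o2,d2)=ray("top",p),ray("scene",q);d1/=np.linalg.norm(d1);d2/=np.linalg.norm(d2)
    t=np.linalg.lstsq(np.c_[d1,-d2],o2-o1,rcond=None)[0];A=o1+t[0]*d1;B=o2+t[1]*d2
    return (A+B)/2,np.linalg.norm(A-B)
print("link",tri((381,222),(264,253)),"seat",tri((356,210),(284,231)))
print("slot",tri((296,160),(372,214)),"rail",tri((302,157),(364,226)))
print("case",tri((415,118),(356,329)),"driver",tri((313,101),(423,255)),"cell",tri((459,181),(252,340)))
manip.camera("top")
m=manip.silhouettes("rail","top")
for d in m:
    cc=max(cv2.findContours(d["mask"].astype(np.uint8),0,1)[0],key=len);r=cv2.minAreaRect(cc);print(d["conf"],r)
    P=np.array([at_z("top",p,.026)[:2] for p in cv2.boxPoints(r)]);print(P)
```

```text
link (array([ 0.4393, -0.1341,  0.0076]), np.float64(0.008183695028781588)) seat (array([ 0.4653, -0.0684,  0.0392]), np.float64(0.0032166361192696026))
slot (array([0.621 , 0.096 , 0.0279]), np.float64(0.01684227308857238)) rail (array([0.6229, 0.073 , 0.0093]), np.float64(0.008610073175192379))
case (array([ 0.7323, -0.2436,  0.0205]), np.float64(0.012306531727362555)) driver (array([0.7907, 0.0393, 0.0105]), np.float64(0.0024397486012482238)) cell (array([ 0.5495, -0.357 ,  0.0033]), np.float64(0.012105289103658212))
0.69 ((298.129638671875, 152.3643798828125), (141.06956481933594, 35.157527923583984), 5.04245138168335)
[[ 0.6102  0.2859]
 [ 0.7119  0.2779]
 [ 0.6617 -0.1157]
 [ 0.5619 -0.1022]]
0.46 ((273.6510314941406, 148.01312255859375), (60.03431701660156, 30.84014129638672), 4.969740867614746)
[[0.617  0.2409]
 [0.7061 0.2334]
 [0.6848 0.0652]
 [0.5964 0.0747]]
0.43 ((285.0, 216.5), (17.0, 56.0), 90.0)
[[0.4825 0.2009]
 [0.4778 0.0481]
 [0.4313 0.0494]
 [0.4358 0.2012]]
```

View pics/crop0.png

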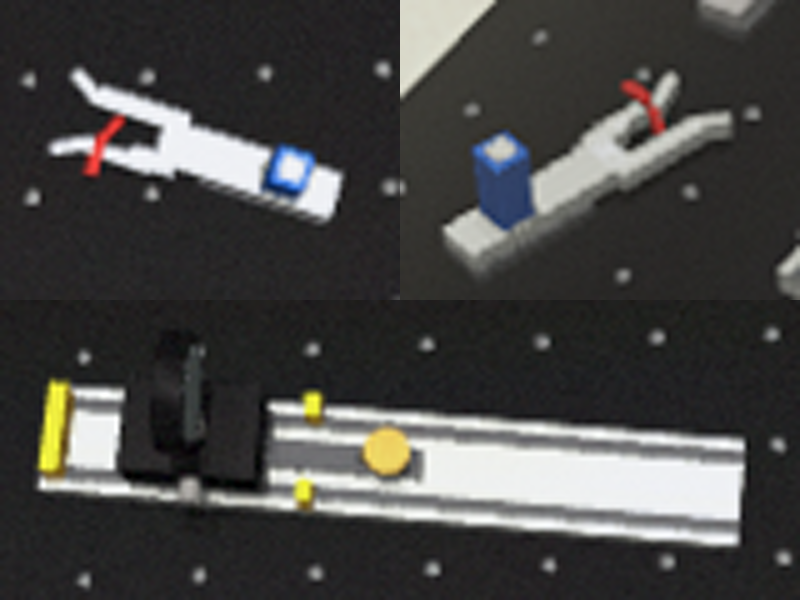

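Confirmed in the crop: aluminium link with blue handle and red latch. Next I'll compute coarse poses and go above it for a wrist view.

```bash
cat >> h.py <<'E'
def Q(th): return [np.cos(th/2),np.sin(th/2),0,0]
E
python3 - <<'E'
from h import *
np.set_printoptions(precision=4,suppress=True)
ct=lambda x,y:(220+x/5,125+(y-300)/5)
E=[at_z("top",ct(*p),.026)[:2] for p in((743,440),(738,545),(70,385),(40,490))]
print("rail corners",E)
print("pin head",at_z("top",ct(386,451),.0535))
hd=at_z("top",(325+58.4,185+33.4),.071)[:2]
m=at_z("top",(325+64/5,185+112/5),.025)[:2]
yaw=np.arctan2(*(m-hd)[::-1]);print("handle",hd,m,np.degrees(yaw),np.linalg.norm(m-hd))
ok={}
for th in (yaw,yaw-np.pi):
    print(th,manip.ik([*hd,.40],Q(th)),manip.ik([*hd,.211],Q(th)))
for th in (np.radians(84),np.radians(-96)):
    for y in(-.13,-.05,.06): print(th,y,manip.ik([.61,y,.24],Q(th)))
E
```

```text
rail corners [array([ 0.6273, -0.1103]), array([ 0.5677, -0.1046]), array([0.6722, 0.2646]), array([0.612 , 0.2812])]
pin head [0.6199 0.0865 0.0535]
handle [ 0.4373 -0.1354] [ 0.4775 -0.0193] 70.88695220405249 0.12279672484739396
1.2372107126645673 [ 0.5839  0.2075 -0.4669  1.9383  0.109   1.0201 -0.2651] [ 0.4707  0.4781 -0.3708  2.1485  0.3162  0.5659 -0.4647]
-1.9043819409252258 [ 1.0336  0.341  -1.056   1.9095  0.3358  1.0833  2.6493] [-0.5751  0.7508  1.1438  2.2279 -0.9914  0.8362 -2.2386]
1.4660765716752369 -0.13 [ 0.438   0.6539 -0.472   1.7137  0.3722  0.8641 -0.2999]
1.4660765716752369 -0.05 [ 0.3681  0.6582 -0.5589  1.7394  0.4379  0.8711 -0.489 ]
1.4660765716752369 0.06 [ 0.1747  0.6543 -0.5378  1.7383  0.4215  0.8663 -0.6547]
-1.6755160819145565 -0.13 [-0.5335  0.9047  1.1425  1.8003 -0.9354  1.0944 -2.2891]
-1.6755160819145565 -0.05 [-0.673   0.8897  1.1429  1.831  -0.9315  1.0775 -2.4083]
-1.6755160819145565 0.06 [ 0.4656  0.8591 -1.0727  1.7134  0.841   1.103   2.1591]
```

Run:
```python
from h import *
np.set_printoptions(precision=4,suppress=True)
manip.goto([.44,-.125,.40],Q(1.237))
c=manip.calibration("wrist");im=manip.camera("wrist");cv2.imwrite("pics/w1.png",im)
T=np.array(c["camera_from_world"]);print(-T[:3,:3].T@T[:3,3],T[:3,:3],c["k1"],manip.get_state()["time_s"])
np.save("w1.npy",c,allow_pickle=True)
for n,z in(("link",.012),("seat",.025)):
    print(n,[(d["xy"],d["conf"],at_z("wrist",d["xy"],z,c)) for d in manip.tip_of(n,"wrist")])
```

```text
[ 0.4653 -0.049   0.3801] [[ 0.9441 -0.3295 -0.0004]
 [ 0.3145  0.9015 -0.2974]
 [ 0.0984  0.2807  0.9547]] -0.054124549301754664 3.325
link [([327.1, 176.7], 0.69, array([ 0.4378, -0.1311,  0.012 ]))]
seat [([328.2, 110.5], 0.74, array([ 0.4636, -0.0604,  0.025 ])), ([214.0, 340.0], 0.59, array([ 0.2192, -0.2918,  0.025 ]))]
```

View pics/w1.png

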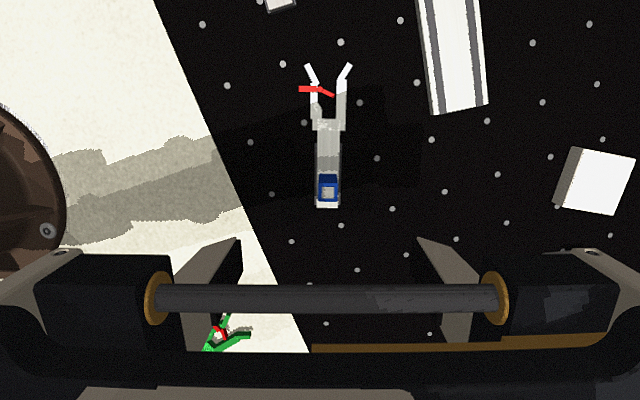

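The wrist picture shows the link upright at column 327: handle top at about (328,193), mouth tips at (308,66) and (349,66), and the rail's front end at (432,113)–(488,103).

Run:
```python
from h import *
np.set_printoptions(precision=4,suppress=True)
c=np.load("w1.npy",allow_pickle=True).item()
im=cv2.imread("pics/w1.png");cr=im[40:220,285:375]
hsv=cv2.cvtColor(im,cv2.COLOR_BGR2HSV);t=cv2.imread("pics/top0.png");
def blue(im,x0,x1,y0,y1):
    h=cv2.cvtColor(im,cv2.COLOR_BGR2HSV)[y0:y1,x0:x1];m=(h[...,0]>100)&(h[...,0]<130)&(h[...,1]>110)
    yy,xx=np.nonzero(m);return xx.min()+x0,xx.max()+x0,yy.min()+y0,yy.max()+y0
print(blue(im,300,360,150,220),blue(t,370,400,205,235))
for z in(.059,.071):
    print(z,"wrist",at_z("wrist",(328,192.5),z,c)[:2],"top",at_z("top",(383.4,218.4),z)[:2])
for z in(.013,.025):
    tips=[at_z("wrist",p,z,c)[:2] for p in((307,66),(349.5,66))];print(z,"tips",tips,np.linalg.norm(tips[0]-tips[1]))
    bk=[at_z("wrist",p,z,c)[:2] for p in((317,206),(338,206))];a=np.mean(tips,0)-np.mean(bk,0);print(np.degrees(np.arctan2(a[1],a[0])),np.linalg.norm(a))
print("rail end",[at_z("wrist",p,.026,c)[:2] for p in((432,113.5),(488,103.5))])
cv2.imwrite("pics/w1c.png",cv2.resize(cr,None,fx=3.3,fy=3.3,interpolation=2))
```

```text
(np.int64(300), np.int64(359), np.int64(150), np.int64(217)) (np.int64(378), np.int64(387), np.int64(213), np.int64(223))
0.059 wrist [ 0.4367 -0.1368] top [ 0.4389 -0.1369]
0.071 wrist [ 0.4377 -0.1335] top [ 0.4373 -0.1354]
0.013 tips [array([ 0.4574, -0.0097]), array([ 0.5001, -0.0246])] 0.045181507665225024
70.54065425297796 0.15678624865059063
0.025 tips [array([ 0.4577, -0.011 ]), array([ 0.4989, -0.0254])] 0.04370456278587294
70.54065425297796 0.1516610401512836
rail end [array([ 0.5676, -0.0993]), array([ 0.6277, -0.1085])]
```

Run:
```python
from h import *
np.set_printoptions(precision=4,suppress=True)
th=np.radians(70.7)
manip.goto([.4376,-.1345,.30],Q(th))
c=manip.move_linear([.4376,-.1345,.212],max_speed=.08,contact_N=5)
print(c,manip.get_state()["tool_pos"],manip.get_state()["ft_force"])
manip.set_gripper(0.0,50)
s=manip.get_state();print(s["gripper_width"]*92,s["grip_force"],s["ft_force"],s["time_s"])
manip.move_linear([.4376,-.1345,.300],max_speed=.12)
s=manip.get_state();print(s["ft_force"],s["tool_pos"],s["time_s"])
c=manip.calibration("wrist");im=manip.camera("wrist");np.save("w2.npy",c,allow_pickle=True)
cv2.imwrite("pics/w2.png",im)
print([(d["xy"],d["conf"]) for d in manip.tip_of("seat","wrist")],[(d["xy"],d["conf"]) for d in manip.tip_of("link","wrist")])
x=np.array([np.cos(th),np.sin(th),0]);p=np.array([.4376,-.1345,.3])
for dz in(.012,0.): # expected seat, tips with base offset
    b=p-[0,0,.2+dz*0+ -dz];print(dz,proj("wrist",b+.075*x+[0,0,.013],c),proj("wrist",b+.124*x+[0,0,.018],c))
```

```text
False [ 0.4378 -0.1345  0.2124] [ 0.1128 -0.6498  0.4061]
19.66102027358064 49.91546452045441 [ 0.2249 -0.7477 -0.4777] 6.275
[-0.1227  0.402  -3.8577] [ 0.4372 -0.1345  0.2994] 7.1583
[([325.8, 106.1], 0.66)] [([326.5, 236.5], 0.69)]
0.012 [330.9997 113.4344] [331.6777  -7.3738]
0.0 [330.6827 112.4389] [331.2725   1.0299]
```

View pics/w2.png

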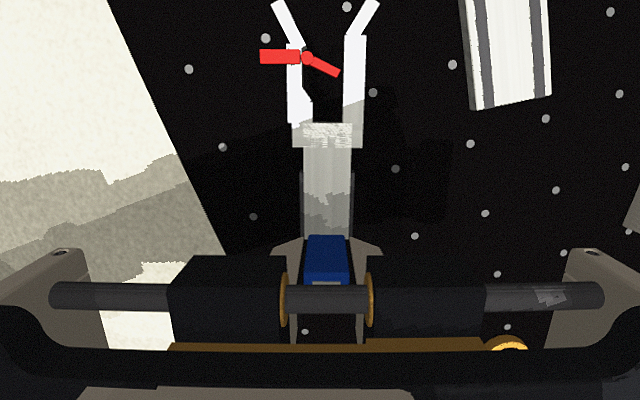

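Grasp is good (19.7 mm width, about 3.4 N of weight), with the link straight along column 327. Now I'll carry it over the rail bed, look, and lower.

```bash
cat >> h.py <<'E'
RY=np.radians(83.3);RX=np.array([np.cos(RY),np.sin(RY)]);RN=np.array([-RX[1],RX[0]]);RO=np.array([.6185,.0733])
def rp(x,y,z): return [*(RO+RX*x+RN*y),z]
def rx(p): d=np.array(p[:2])-RO; return np.array([d@RX,d@RN,p[2]])
E
python3 - <<'E'
from h import *
np.set_printoptions(precision=4,suppress=True)
manip.goto(rp(-.138,0,.29),Q(RY))
manip.move_linear(rp(-.138,0,.25),max_speed=.08)
s0=manip.get_state();print(s0["ft_force"],s0["time_s"])
c=manip.move_linear(rp(-.138,0,.219),max_speed=.02,contact_N=2.5)
s=manip.get_state();print(c,rx(s["tool_pos"]),s["ft_force"],s["wrist_torque"],s["time_s"])
c=manip.calibration("wrist");im=manip.camera("wrist");np.save("w3.npy",c,allow_pickle=True)
cv2.imwrite("pics/w3.png",im)
print("pred axis",[proj("wrist",rp(x,0,z),c) for x,z in((-.125,.044),(-.063,.044),(-.0,.044),(.013,.0535),(.013,.048))])
E
```

```text
[-0.3224 -0.0905 -3.8282] 8.7083
True [-0.138  -0.      0.2261] [-0.5969 -0.0023  4.9554] [ 0.0021 -0.0975 -0.0656] 9.8083
pred axis [array([328.7651, 231.6695]), array([329.1511, 113.8763]), array([329.5668, -31.7438]), array([329.8861, -75.7661]), array([329.7455, -69.1814])]
```

View pics/w3.png

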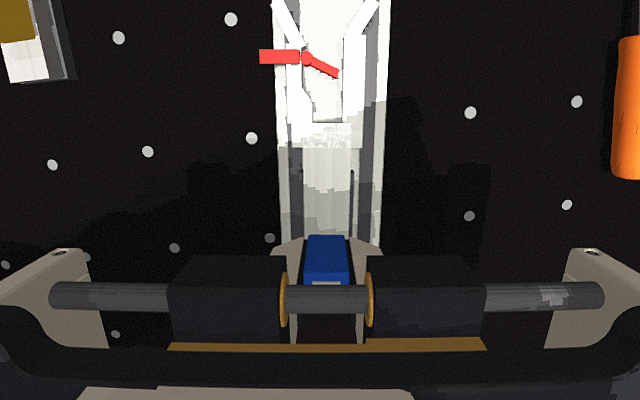

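The link lies on the bed at the expected height, with its axis at column 327.5 and the rail's middle at about 331 px. That means it is roughly 2 mm too far left. I'll lighten the press, shift 2 mm, advance so the pin enters the mouth short of the latch, and look.

Run:
```python
from h import *
np.set_printoptions(precision=4,suppress=True)
p=manip.get_state()["tool_pos"];z=p[2]
for i in range(6):
    f=manip.get_state()["ft_force"][2]
    if f<-1.5: break
    z+=.0003; manip.move_linear(rp(-.138,0,z),max_speed=.02)
print(z,manip.get_state()["tool_pos"][2],manip.get_state()["ft_force"])
manip.move_linear(rp(-.138,-.002,z),max_speed=.02)
c=manip.move_linear(rp(-.097,-.002,z),max_speed=.03,contact_N=4)
s=manip.get_state();print(c,rx(s["tool_pos"]),s["ft_force"],s["time_s"])
c=manip.calibration("wrist");im=manip.camera("wrist");np.save("w4.npy",c,allow_pickle=True)
cv2.imwrite("pics/w4.png",cv2.resize(im[:250,180:480],None,fx=2.4,fy=2.4,interpolation=2))
print(proj("wrist",rp(.013,0,.0535),c))
```

```text
0.22667112095542422 0.22636784160318119 [ 0.3229  0.2219 -3.8713]
False [-0.0973 -0.002   0.2267] [-0.139   0.8108 -4.1156] 12.125
[325.9886  31.3302]
```

View pics/w4.png

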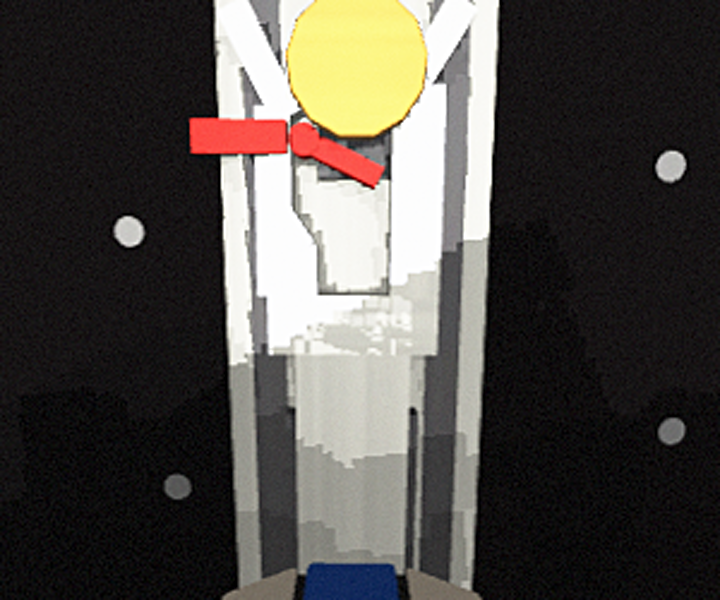

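The picture shows the pin head centred at about (357,65) in the crop, within 0.5 mm of the throat's middle (354), with the latch just below it. Pushing on, stopping at 12 N.

Run:
```python
from h import *
np.set_printoptions(precision=4,suppress=True)
z=.2266
c=manip.move_linear(rp(-.008,-.002,z),max_speed=.02,contact_N=12)
s=manip.get_state();print(c,rx(s["tool_pos"]),s["ft_force"],s["ft_force"][:2]@RX,s["time_s"])
c=manip.calibration("wrist");im=manip.camera("wrist")
cv2.imwrite("pics/w5.png",cv2.resize(im[:250,180:480],None,fx=2.4,fy=2.4,interpolation=2))
```

```text
True [-0.0247 -0.0023  0.2263] [ 1.3856 -1.9636  2.9968] -1.7884922544530117 15.3917
```

View pics/w5.png

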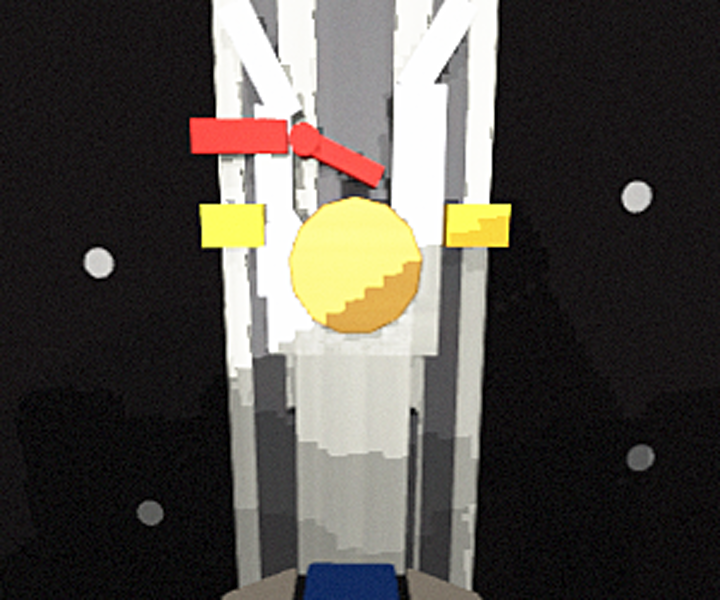

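The pin is now deep in the throat at crop (355,265), and the latch shows its shut pose behind it. I'll draw back gently, then tug stepwise under force control.

Run:
```python
from h import *
np.set_printoptions(precision=4,suppress=True)
F=lambda:np.array(manip.get_state()["ft_force"])
manip.sleep(.3)
z=.2266; x=rx(manip.get_state()["tool_pos"])[0]
manip.move_linear(rp(x-.002,-.002,z),max_speed=.02); f0=F(); print("free",f0,f0[:2]@RX)
b=f0[:2]@RX
c=manip.move_linear(rp(-.074,-.002,z),max_speed=.03,contact_N=8)
f=F();print(c,rx(manip.get_state()["tool_pos"]),f,f[:2]@RX-b)
x=rx(manip.get_state()["tool_pos"])[0];tt=0
if not c:
  c=manip.move_linear(rp(-.097,-.002,z),max_speed=.012,contact_N=8)
  f=F();x=rx(manip.get_state()["tool_pos"])[0];print(c,rx(manip.get_state()["tool_pos"]),f,f[:2]@RX-b)
  for i in range(40):
    f=F();t=f[:2]@RX-b
    if t>11: break
    x-=.0003; manip.move_linear(rp(x,-.002,z),max_speed=.01)
    print(round(x,4),round(F()[:2]@RX-b,2),end="; ")
  for i in range(6): manip.sleep(.2);print(F()[:2]@RX-b,F())
print(manip.get_state()["time_s"],rx(manip.get_state()["tool_pos"]))
```

```text
free [ 0.5752 -1.7573 -0.0377] -1.678171086471472
False [-0.074  -0.002   0.2266] [-0.7944  1.4524 -3.5072] 3.027992430221012
True [-0.0903 -0.0019  0.2262] [0.0664 0.9847 1.937 ] 2.663909929800166
-0.0906 4.22; -0.0909 5.52; -0.0912 7.31; -0.0915 7.46; -0.0918 7.43; -0.0921 8.74; -0.0924 9.88; -0.0927 10.91; -0.093 11.86; 10.259567922485648 [ 3.589   8.2188 -4.3775]
10.79324542841081 [ 4.1762  8.6872 -5.4696]
11.249623284560544 [ 4.9619  9.0544 -5.2414]
10.742533624746784 [ 3.4384  8.7228 -5.2799]
11.107193804318575 [ 3.2885  9.1075 -4.9433]
11.58749377808433 [ 3.7265  9.5397 -4.752 ]
22.5667 [-0.0912 -0.0021  0.2267]
```

The zero reference was contaminated by residual push, so the true tug is about 9–10 N. I'll raise it to 12 N absolute, hold for a second, then ease off and release.

Run:
```python
from h import *
np.set_printoptions(precision=4,suppress=True)
F=lambda:np.array(manip.get_state()["ft_force"]);A=lambda:np.mean([(manip.sleep(.02),F()[:2]@RX)[1] for _ in range(5)])
z=.2266;x=-.093
for i in range(8):
    if A()>11.5: break
    x-=.00025; manip.move_linear(rp(x,-.002,z),max_speed=.01)
print(x,[round(A(),2) for _ in range(11)])
# ease off until ~1.5 N, stay at stop
for i in range(30):
    if A()<1.5: break
    x+=.0005; manip.move_linear(rp(x,-.002,z),max_speed=.02)
f=F();print(x,rx(manip.get_state()["tool_pos"]),f,A())
# settle onto the bed
manip.move_linear(rp(x,-.002,z-.0006),max_speed=.01); print(F())
manip.set_gripper(.55); s=manip.get_state();print(s["gripper_width"],s["ft_force"])
p=s["tool_pos"]; manip.move_linear([p[0],p[1],.33],max_speed=.1)
q=rp(-.17,-.0,.36);manip.move_linear(q,max_speed=.15)
c=manip.calibration("wrist");im=manip.camera("wrist");t=manip.camera("top");
w=cv2.resize(im[:300,160:480],None,fx=1.25,fy=1.25);t=cv2.resize(t[125:185,220:380],None,fx=2.5,fy=2.5,interpolation=2)
cv2.imwrite("pics/end.png",np.vstack([w,t]));print(manip.get_state()["time_s"])
```

```text
-0.094 [np.float64(11.61), np.float64(11.34), np.float64(11.48), np.float64(11.77), np.float64(11.36), np.float64(11.2), np.float64(11.24), np.float64(11.49), np.float64(11.34), np.float64(11.46), np.float64(11.32)]
-0.0895 [-0.0899 -0.0019  0.2265] [ 1.8559  1.0463 -2.9426] 0.539304547994483
[-0.8374 -1.3419  3.6163]
0.5485592231294003 [ 0.0469 -0.2944  0.0484]
31.0333
```

View pics/end.png

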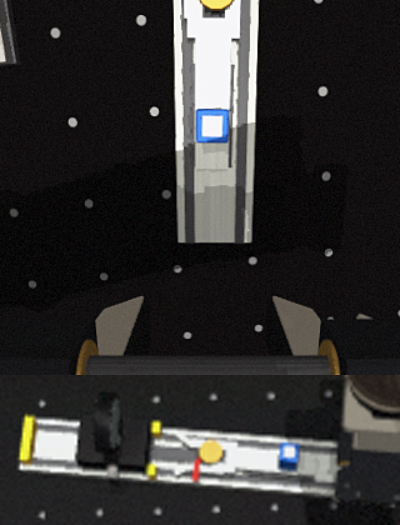

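The last view shows the carriage block against the yellow front blocks at (155,430–470). The pin (210,452) is in the hook with the red latch (197,468) shut behind it, the link lies flat and free, and the robot is clear.

```bash
python3 -c "
from plant import manip
print(manip.close_job(), manip.get_state()['time_s'])"
```

```text
the job is handed in; nothing more can be done
the job is handed in; nothing more can be done
```

The job is handed in, with no verdict returned: the draw link is latched on the pin, the carriage was drawn to its front stop and tugged there at about 11.4 N for a second, and the link was left coupled, flat and let go, with about 31 s of the 61 s used.

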